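# Post a cassette carton through the gravity flap of a vented drop box

## Robot

A 7-joint arm with a two-finger parallel gripper is mounted at the origin on a cart in front of the work surface, level with it; the furniture and walls round the work are solid. World frame = base frame: x ahead of the robot, y to its left, z up, the work surface at z = 0. Lengths are in m, angles in rad, forces in N, time in s.
With the tool pointing down it reaches from about 0.35 to 0.9 m from the base axis. Payload 19.9 kg.
Tool frame: the origin (TCP) lies on the centre line of the jaws, within the pads' length; the fingertips stand 14 mm ahead of it and the grasp point (between the pads) lies 5 mm behind it; z points along the fingers, y is the line along which they close (so a half turn about z gives the same grasp; the last joint's range is limited). The gripper opens to 94 mm and grips with 3 to 60 N. Pads are 16 mm wide; open, the fingers measure 119 mm over their backs; the gripper's body (75 mm by 177 mm) begins 78 mm behind the grasp point.
Start: joints at [1.188, 0.417, -0.01, 1.614, 0.005, 1.111, -0.053], TCP at [0.209, -0.589, 0.219] pointing down, gripper open.
Joint ranges: [-2.81, 2.81], [-0.39, 2.02], [-1.27, 1.25], [0.06, 2.57], [-1.19, 4.33], [0.19, 2], [-2.82, 2.82]. Speed limits (rad/s): [1.89, 1.89, 2.39, 2.39, 3.01, 3.01, 3.01].

## Interface

Orientations are given as a rotation vector (axis times angle).
In Python, from workcell import arm gives the robot as it stands.
- The arm moves only by the shell command python3 -m pendant 'ROWS' [FORCE]. ROWS is JSON, one flat list of numbers, 7 for each row, row after row: the shift along the tool's x, y, z in cm, then the turn, a rotation vector about the tool's x, y, z in rad, then the opening, from 0 (shut) to 1 (fully open). In form: [tx, ty, tz, wx, wy, wz, jaw, tx, ty, tz, wx, wy, wz, jaw, ...]. A call has 1 to 8 rows; each row shifts and turns the commanded pose from where the row before left it, along the tool's axes as they then stand; what a row does not reach is not made up. A row lasts 1/12 s, in which the tool goes at most 41.7 mm and 7.16 degrees, less where a joint would pass 70% of its speed; a pose out of reach is approached as far as the arm can. A call with a gripper value outside its range is refused whole. The fingers move at their own pace and stop on an object; FORCE is the grip in N (left out, the last holds). Time passes only in rows, so rows that do not move let the fingers close. It gives the time, the measured TCP pose, the force, the opening and the grip force at its end, in the units of the state.
- arm.observe(): the state, without advancing time (a new reading comes with each control period).
- arm.read_camera(name): name is "side" or "top" or "wrist"; returns a dict with "image" (480x640x3 uint8, red, green, blue), "K" (3x3 intrinsics, pixels), "position" and "rotation" of the camera in the world; the wrist camera has in their place "mount" (4x4, takes a point from camera to tool coordinates, whose origin is the TCP and whose axes are the flange's). Camera axes: x right, y down, z forward; pixel columns grow to the right and rows downward; lengths in m; the calibration is good to about 2 mm. A picture is of the moment at which its call begins: read the wrist's pose just before it. There is no depth.
- arm.job_done(): hands the job in; it is judged then, once.
The state is a dict: "time_s": time; "q": joint angles; "dq": joint speeds; "joint_torque": joint torques, N m; "tcp_pos": TCP position; "orientation": TCP orientation; "ft_force": force on the tool from outside, world axes, zero at the start; "torque": the same for the moment, N m; "opening": finger opening in m; "grip_force": force on a finger pad.
Only numpy, scipy, OpenCV 4.12 (cv2) and the standard library are available. Lean on these libraries where they do the work, as an engineer would, in place of code of your own. Each camera call takes 0.05 s, during which the arm holds its last target. There are 200 camera calls.

## Task

Post the white cassette carton that lies on the grey loading shelf into the vented drop box: gently push it with the fingers along the shelf and in through the blue flap until it slides down the chute inside, then draw back so that the flap hangs fully shut again. Only push the carton, do not pinch, lift or carry it, and leave the timer, the specimen cups and the two spare cartons where they are.

Things in the scene. Friction and masses are not known exactly. Their poses are not given: they have to be found in the camera images.
- drop_box: Vented drop box, fixed. Origin on the worktop under the mouth; x points level into the mouth (feed direction), y left of the feed, z up. In this frame (mm): grey loading shelf, top z 80, x -210 to +14, y -119 to +37 (the part x > 0 only inside the mouth); mouth in the plane x 0, y -34 to +30, 46 high above the shelf; hood behind it x 0 to 180, y -48 to +44, clear top at z 138.
- mouth (a point): Middle of the mouth at shelf height (drop_box x 0, y -2, z 80 mm), axes as drop_box. An aluminium flare plate, 22 mm high, runs from the mouth's y -34 side back and outward to x -42, y -64.
- fence (a point): Rear end of the straight aluminium fence, on its inner face at shelf height (drop_box x -210, y +30, z 80 mm), axes as drop_box. The fence is 22 mm high and runs along x right through the mouth, whose side it forms; the carton can be squared up against it.
- lip (a point): Edge inside the mouth where the shelf ends (drop_box x +14, y -2, z 80 mm). Behind it a slick chute slopes 32 degrees down to a floor at z 12 mm: a carton whose middle is pushed past the lip tips and slides down by itself, so the fingers need not enter the mouth.
- flap (a joint): The blue gravity flap with a yellow lower edge that closes the mouth (60 mm wide, 43 mm high, 50 g), hinged along its upper edge 46 mm above the shelf. 0 = hanging shut, grows as it is pushed inward, 1.45 rad = stop. It swings inward only and falls shut by its own weight in under a second; less than 1 N opens it.
- flap_edge (a point): Middle of the flap's lower edge, 3 mm above the shelf when shut.
- carton_mid (a point): Centre of the white cassette carton to be posted (90 x 48 x 26 mm, 70 to 130 g, closed): x axis along its 90 mm length, y across its 48 mm width, z up. It starts lying flat on the loading shelf, length roughly along the feed direction but askew (up to 0.35 rad) and off to the open side of the mouth, 13 mm above the shelf.
- timer: White timer, 62 x 62 x 19 mm, loose on top of the hood, near the end away from the mouth; origin at the centre of its underside. Leave alone.
- yellow_cup: Yellow-lidded specimen cup, 49 mm across, 60 mm tall, loose on the worktop on the open side of the hood; origin at the centre of its underside. Leave alone.
- white_cup: White-lidded specimen cup, 49 mm across, 60 mm tall, loose on the worktop near the yellow one; origin at the centre of its underside. Leave alone.
- red_cup: Red-lidded specimen cup, 49 mm across, 60 mm tall, loose on the worktop to the left; origin at the centre of its underside. Leave alone.
- spare_carton_a: Spare white cassette carton, 90 x 48 x 26 mm, loose on the worktop to the right, with the other spare on top of it; origin at the centre of its underside. Leave alone.
- spare_carton_b: Spare white cassette carton, 90 x 48 x 26 mm, lying on the other spare; origin at the centre of its underside. Leave alone.
Mind the look-alikes: they are no part of the job. What is shaped like the part that bears carton_mid but turquoise is not meant.

How it is judged:
By the outcome, as a careful person would: the job done as asked, in the order asked, and still so for the second after the job is handed in, with the robot touching nothing.
It also fails if it takes over 50 s, if anything falls off the work surface, if the arm or the gripper's body presses on something with over 40 N, if the wrist force passes 120 N, or if a joint passes its speed limit or range.

## Working session

There is one attempt and no reset: what is moved stays moved. The work goes in short steps, Python scripts to look and compute and a shell command to move; the robot and the scene stay as the last step left them, time stands still between calls to the robot, and variables do not carry over. Pictures are saved under pics/ and viewed, at most 10 in all, crops included, and the job is handed in when it is done.

```bash
mkdir -p pics; python3 - <<'E'
from workcell import arm
import cv2,numpy as np
s=arm.observe();print(s)
for n in("top","side"):
    c=arm.read_camera(n);cv2.imwrite(f"pics/{n}0.png",c["image"][:,:,::-1]);print(n,c["K"],c["position"],c["rotation"])
E
```

```text
{'time_s': 0.0, 'q': array([ 1.18748651,  0.41796965, -0.01031199,  1.61419022,  0.00466344,
        1.11068543, -0.052976  ]), 'dq': array([ 3.51969149e-04,  6.21483123e-04,  7.32987005e-04, -1.09900850e-04,
        5.85552287e-05,  4.86142193e-04,  9.36456375e-04]), 'joint_torque': array([ 1.79897863e-03, -8.51259470e+01,  6.40023239e-01, -4.25981498e+01,
       -4.86677955e-02,  1.87002879e-02,  1.57334230e-04]), 'tcp_pos': array([ 0.20937594, -0.58849599,  0.21882117]), 'orientation': array([-3.09463453e+00, -5.34137136e-01,  4.13422497e-04]), 'ft_force': array([0.29235829, 0.09081731, 0.00844059]), 'torque': array([-0.03341567, -0.00525122, -0.00146398]), 'grip_force': 0.0, 'opening': 0.0937931274364459}
top [[477.74152296   0.         316.64817048]
 [  0.         477.74152296 234.05281173]
 [  0.           0.           1.        ]] [ 0.36685428 -0.05631644  1.09961702] [-2.16381266  2.13990236 -0.20172329]
side [[447.81973471   0.         310.46740686]
 [  0.         447.81973471 237.12614506]
 [  0.           0.           1.        ]] [ 0.16878564 -0.96332302  0.62288535] [-2.02730069  0.38202565 -0.2472878 ]
```

View pics/top0.png

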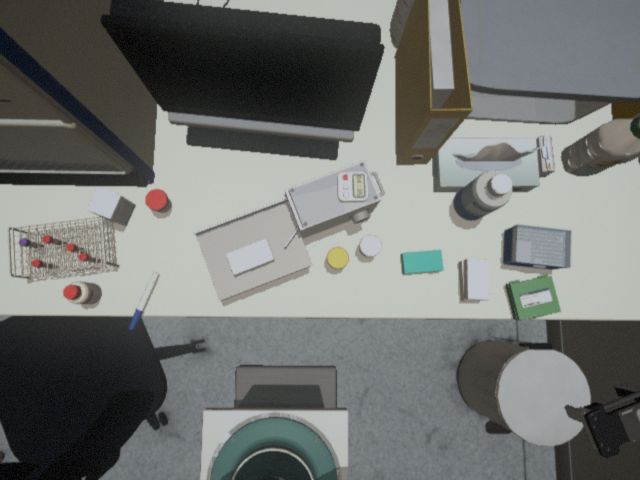

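View pics/side0.png

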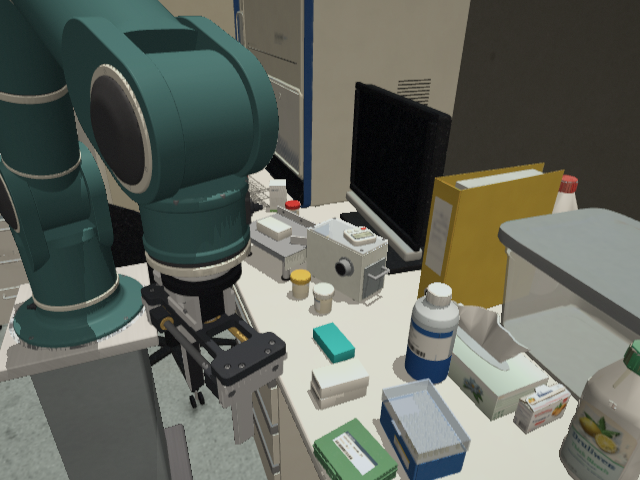

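The top view shows three cartons. The white one on the grey shelf is at (250,257), the turquoise look-alike at (422,262), and the stacked white spares at (476,280). The target is the one at (250,257), white and lying on the shelf. The flare plate is near (291,240) and the hood covers (290-380, 165-230). I'll measure these and confirm in an enlarged crop.

```bash
cat > h.py <<'E'
import cv2,numpy as np
from workcell import arm
from scipy.spatial.transform import Rotation as R
def ray(c,uv,z):
    d=np.linalg.inv(c["K"])@np.array([uv[0],uv[1],1.]);r=np.array(c["rotation"]);r=r if r.shape==(3,3) else R.from_rotvec(r).as_matrix()
    d=r@d;p=np.array(c["position"]);return p+d*(z-p[2])/d[2]
E
python3 - <<'E'
from h import *
c=arm.read_camera("top");im=c["image"]
x0,y0,x1,y1=185,150,395,310
crop=im[y0:y1,x0:x1][:,:,::-1].copy()
hsv=cv2.cvtColor(im,cv2.COLOR_RGB2HSV)
g=cv2.cvtColor(im,cv2.COLOR_RGB2GRAY)
print(g[257,235:265:5],g[257,205:228:4],g[225,250],im[200,320],im[285,230])
roi=np.zeros_like(g);cv2.fillPoly(roi,[np.array([[206,238],[290,212],[300,262],[225,292]])],255)
m=((g>195)&(roi>0)).astype(np.uint8)
n,l,st,ce=cv2.connectedComponentsWithStats(m);i=l[257,250];print(st[i],ce[i])
ct=cv2.findContours((l==i).astype(np.uint8),0,2)[0][0]
r=cv2.minAreaRect(ct);b=cv2.boxPoints(r);print("carton px",r)
P=np.array([ray(c,p,.106) for p in b]);print(P.round(4),np.linalg.norm(np.diff(P,axis=0),axis=1))
S=4;big=cv2.resize(crop,None,fx=3.7,fy=3.7,interpolation=cv2.INTER_CUBIC)
cv2.polylines(big,[((b-[x0,y0])*3.7).astype(int)],True,(0,0,255),1)
cv2.imwrite("pics/crop.png",big)
E
```

```text
[195 195 195 196 196 196] [174 175 173 171 173 172] 174 [173 175 179] [177 174 171]
[228 240  44  32 599] [249.81135225 255.62771285]
carton px ((249.4931640625, 255.8150634765625), (19.662912368774414, 40.613277435302734), 69.44395446777344)
[[0.4818 0.1021 0.106 ]
 [0.5128 0.0239 0.106 ]
 [0.4742 0.0086 0.106 ]
 [0.4436 0.0864 0.106 ]] [0.08410105 0.04153804 0.08362902]
```

View pics/crop.png

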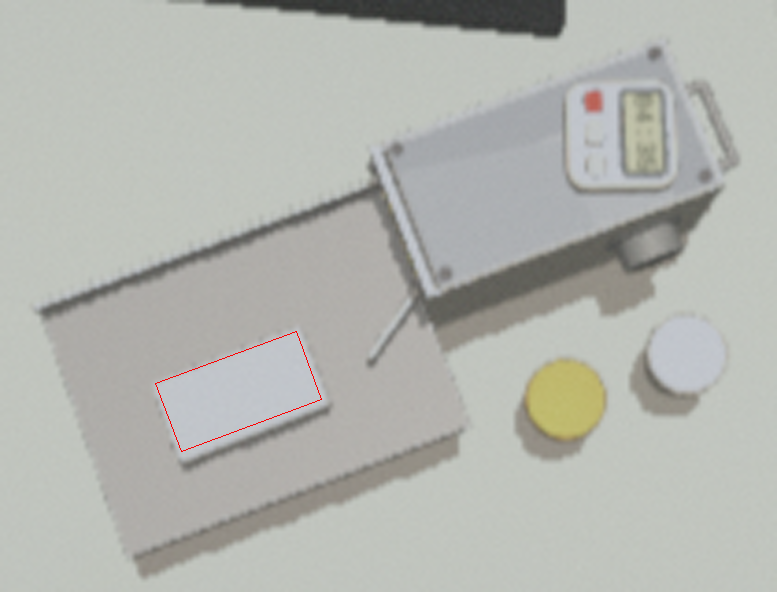

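The crop confirms the white carton on the shelf. The shelf corners are at crop (135,557) and (467,428), the fence's rear end at (45,313), and the hood's front top edge runs from (375,150) to (434,297).

```bash
cat >> h.py <<'E'
def fit(c):
    L=[((135,557),.08,(-210,-119)),((467,428),.08,(0,-119)),((40,309),.102,(-210,33.5)),((376,150),.138,(0,44)),((434,296),.138,(0,-48))]
    W=np.array([ray(c,(185+u[0]/3.7,150+u[1]/3.7),z)[:2] for u,z,_ in L]);D=np.array([d for *_,d in L])/1000
    wm,dm=W.mean(0),D.mean(0);a=(D-dm)@np.array([1,-1j])*0
    dc=(D-dm)@[1,1j];wc=(W-wm)@[1,1j];th=np.angle((np.conj(dc)*wc).sum())
    Rm=np.array([[np.cos(th),-np.sin(th)],[np.sin(th),np.cos(th)]]);t=wm-Rm@dm
    return th,Rm,t,(W-t)@Rm*1000,D*1000
E
python3 - <<'E'
from h import *
c=arm.read_camera("top")
th,Rm,t,E,D=fit(c);print(th,t,E.round(1)-D)
P=np.array([[0.4818,.1021],[.5128,.0239],[.4742,.0086],[.4436,.0864]])
print(((P-t)@Rm*1000).round(1))
s=arm.observe();print(R.from_rotvec(s["orientation"]).as_matrix().round(3),np.degrees(th))
w=arm.read_camera("wrist");print(w["mount"],w["K"])
E
```

```text
-1.1951098735313062 [ 0.57173377 -0.03575164] [[ 2.4  0.9]
 [-5.1  2.3]
 [ 1.5 -2.4]
 [ 0.1 -2. ]
 [ 1.1  1.3]]
[[-161.2  -33.1]
 [ -77.1  -32.9]
 [ -77.   -74.5]
 [-160.6  -74.4]]
[[ 0.942  0.335 -0.   ]
 [ 0.335 -0.942  0.001]
 [-0.    -0.001 -1.   ]] -68.47475180775741
[[ 8.68633100e-04 -9.56840027e-01 -2.90613849e-01  8.50303393e-02]
 [ 9.99999556e-01  7.24768075e-04  6.02674687e-04  6.92827320e-04]
 [-3.66035623e-04 -2.90614243e-01  9.56840231e-01 -1.65755761e-01]
 [ 0.00000000e+00  0.00000000e+00  0.00000000e+00  1.00000000e+00]] [[397.78121349   0.         310.07434019]
 [  0.         397.78121349 236.46064885]
 [  0.           0.           1.        ]]
```

Carton in the box frame: centre about (-119,-54) mm, yaw about 0. Plan: push it sideways to the fence with two fingertips, then turn the tool 90° and push it from behind. I'll start with transit at z 0.22 to the shelf's open side.

```bash
python3 -m pendant '[2.1,-2.7,0,0,0,0,0.55, 2.1,-2.7,0,0,0,0,0.55, 2.1,-2.7,0,0,0,0,0.55, 2.1,-2.7,0,0,0,0,0.55, 2.1,-2.7,0,0,0,0,0.55, 2.1,-2.7,0,0,0,0,0.55, 2.1,-2.7,0,0,0,0,0.55, 2.1,-2.7,0,0,0,0,0.55]'
python3 -m pendant '[2.1,-2.7,0,0,0,0,0.55, 2.1,-2.7,0,0,0,0,0.55, 2.1,-2.7,0,0,0,0,0.55, 2.1,-2.7,0,0,0,0,0.55, 2.1,-2.7,0,0,0,0,0.55, 2.1,-2.7,0,0,0,0,0.55, 2.1,-2.7,0,0,0,0,0.55, 0,0,0,0,0,0,0.55]'
cat >> h.py <<'E'
TH=-1.1951;RM=np.array([[np.cos(TH),-np.sin(TH)],[np.sin(TH),np.cos(TH)]]);T=np.array([.57173,-.03575])
def db(p): return (np.array(p)[:2]-T)@RM
def go(x,y,z):
    "tool-frame shift in cm to a drop_box target in mm, TCP height mm"
    s=arm.observe();M=R.from_rotvec(s["orientation"]).as_matrix();w=np.r_[T+RM@(np.array([x,y])/1e3),z/1e3]
    a=np.degrees(np.arctan2(M[1,0],M[0,0])-TH)
    print("db",(db(s["tcp_pos"])*1e3).round(1),"z",s["tcp_pos"][2].round(4),"toolx yaw in db deg",a.round(2),"shift cm",(M.T@(w-s["tcp_pos"])*100).round(2),"F",s["ft_force"].round(1))
E
python3 -c "
from h import *
go(-119,-115,180)"
```

```text
time_s: 0.92
tcp_pos: [0.2955, -0.3274, 0.2195]
orientation: [3.096, 0.534, -0.0]
ft_force: [1.6, 0.4, 1.0]
opening: 0.0521
grip_force: 0.0
time_s: 1.58
tcp_pos: [0.3719, -0.0968, 0.2198]
orientation: [3.094, 0.544, 0.002]
ft_force: [1.4, 0.5, 0.3]
opening: 0.0515
grip_force: 0.0
db [ -16.5 -208.3] z 0.2198 toolx yaw in db deg 88.4 shift cm [  9.03 -10.51   3.99] F [1.4 0.5 0.3]
```

```bash
python3 -m pendant '[2.25,-2.6,0,0,0,-0.028,0.55, 2.25,-2.6,0,0,0,0,0.55, 2.25,-2.6,0,0,0,0,0.55, 2.25,-2.7,0,0,0,0,0.55, 0,0,3,0,0,0,0.55, 0,0,2,0,0,0,0.55, 0,0,0,0,0,0,0.55]'
python3 - <<'E'
from h import *
go(-119,-112,102)
w=arm.read_camera("wrist");cv2.imwrite("pics/w1.png",w["image"][:,:,::-1])
E
```

```text
time_s: 2.17
tcp_pos: [0.4156, 0.0287, 0.1666]
orientation: [-3.086, -0.579, 0.007]
ft_force: [-0.9, -0.5, 0.2]
opening: 0.0518
grip_force: 0.0
db [-117.2 -121.6] z 0.1666 toolx yaw in db deg 89.72 shift cm [ 0.98 -0.17  6.46] F [-0.9 -0.5  0.2]
```

View pics/w1.png

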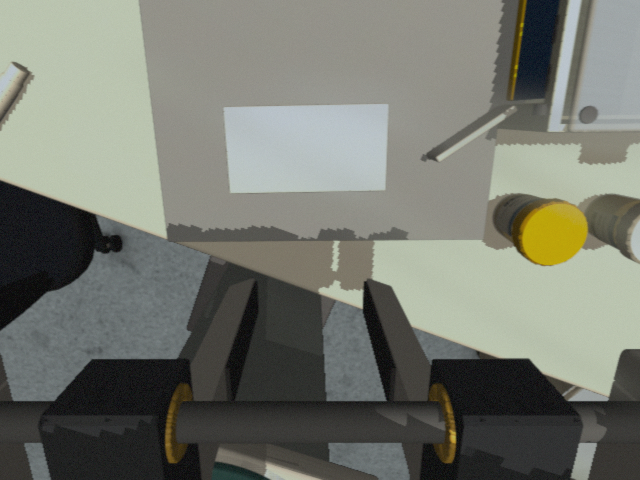

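The wrist view shows the carton at (225-388, 104-192), square to the shelf edge and centred on the fingers. The near shelf edge is at row 240 and the flare plate runs (425,157)-(515,108). Descending now.

```bash
python3 -m pendant '[1,0,0,0,0,0,0.55, 0,0,2.5,0,0,0,0.55, 0,0,2.2,0,0,0,0.55, 0,0,1.2,0,0,0,0.55, 0,0,0.5,0,0,0,0.55, 0,0,0,0,0,0,0.55]'
python3 - <<'E'
from h import *
go(-119,-86,102)
E
```

```text
time_s: 2.72
tcp_pos: [0.4273, 0.032, 0.1057]
orientation: [-3.088, -0.577, 0.0]
ft_force: [-0.9, -0.8, -0.3]
opening: 0.0518
grip_force: 0.0
db [-116.  -109.5] z 0.1057 toolx yaw in db deg 89.63 shift cm [ 2.35 -0.32  0.37] F [-0.9 -0.8 -0.3]
```

```bash
python3 -m pendant '[0.7,-0.1,0.3,0,0,0,0.55, 0.6,-0.1,0,0,0,0,0.55, 0.5,0,0,0,0,0,0.55, 0.4,0,0,0,0,0,0.55, 0.5,0,0,0,0,0,0.55, 0.6,0,0,0,0,0,0.55, 0.6,0,0,0,0,0,0.55, 0.6,0,0,0,0,0,0.55]'
python3 -m pendant '[0.6,0,0,0,0,0,0.55, 0.6,0,0,0,0,0,0.55, 0.6,0,0,0,0,0,0.55, 0.6,0,0,0,0,0,0.55, 0.6,0,0,0,0,0,0.55, 0,0,0,0,0,0,0.55]'
python3 - <<'E'
from h import *
go(-119,-28,102)
c=arm.read_camera("wrist");cv2.imwrite("pics/w2.png",c["image"][:,:,::-1])
E
```

```text
time_s: 3.38
tcp_pos: [0.4685, 0.0504, 0.1025]
orientation: [3.088, 0.577, -0.0]
ft_force: [-0.5, -0.9, 1.3]
opening: 0.0516
grip_force: 0.7
time_s: 3.88
tcp_pos: [0.497, 0.0616, 0.1025]
orientation: [-3.087, -0.578, -0.001]
ft_force: [-0.5, 0.2, -0.3]
opening: 0.0515
grip_force: 0.0
db [-118.   -33.8] z 0.1025 toolx yaw in db deg 89.68 shift cm [ 0.58 -0.11  0.05] F [-0.5  0.2 -0.3]
```

View pics/w2.png

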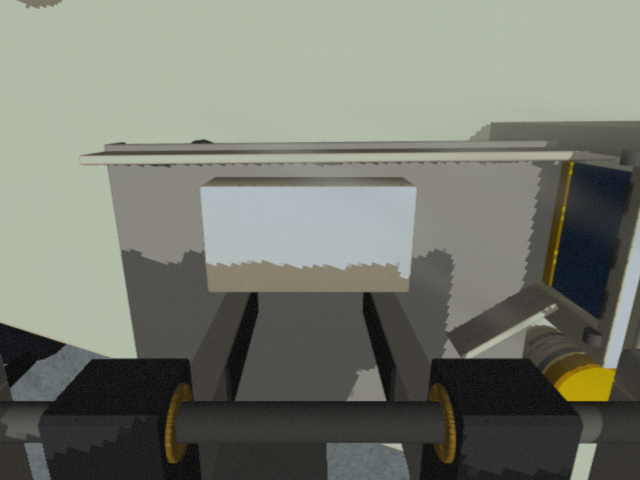

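The carton (203-415, 180-292) is square, with about 6 mm left to the fence (row 160). Closing that gap gently, then backing off and rising.

```bash
python3 -m pendant '[0.3,0,0,0,0,0,0.55, 0.2,0,0,0,0,0,0.55, 0.1,0,0,0,0,0,0.55, 0,0,0,0,0,0,0.55]'
python3 -m pendant '[-1,0,0,0,0,0,0.55, -2,0,0,0,0,0,0.3, -1,0,-2,0,0,0,0.1, 0,1,-3,0,0,0,0.1, 0,0,0,0,0,0,0.1]'
python3 - <<'E'
from h import *
go(-205,3,145)
E
```

```text
time_s: 4.27
tcp_pos: [0.5017, 0.0632, 0.1025]
orientation: [-3.088, -0.578, -0.0]
ft_force: [-1.0, 0.3, 0.2]
opening: 0.0514
grip_force: 0.0
time_s: 4.68
tcp_pos: [0.469, 0.0381, 0.1564]
orientation: [3.087, 0.576, 0.007]
ft_force: [2.2, -0.9, 0.2]
opening: 0.0286
grip_force: 0.0
db [-106.4  -68.4] z 0.1564 toolx yaw in db deg 89.6 shift cm [ 7.07 -9.91  1.14] F [ 2.2 -0.9  0.2]
```

```bash
python3 -m pendant '[2,-3,0,0,0,0,0.1, 2,-3,0,0,0,0,0.1, 2.5,-3,0,0,0,0,0.1, 0,0,0,0,0,-0.12,0.1, 0,0,0,0,0,-0.12,0.1, 0,0,0,0,0,-0.12,0.1, 0,0,0,0,0,-0.12,0.1, 0,0,0,0,0,-0.12,0.1]'
python3 -m pendant '[0,0,0,0,0,-0.12,0.1, 0,0,0,0,0,-0.12,0.1, 0,0,0,0,0,-0.12,0.1, 0,0,0,0,0,-0.12,0.1, 0,0,0,0,0,-0.12,0.1, 0,0,0,0,0,-0.12,0.1, 0,0,0,0,0,-0.12,0.1, 0,0,0,0,0,-0.12,0.1]'
python3 - <<'E'
from h import *
go(-192,3,102)
c=arm.read_camera("wrist");cv2.imwrite("pics/w3.png",c["image"][:,:,::-1])
E
```

```text
time_s: 5.35
tcp_pos: [0.4954, 0.1465, 0.1524]
orientation: [2.775, 1.473, 0.0]
ft_force: [-0.5, 0.1, -0.0]
opening: 0.0097
grip_force: 0.0
time_s: 6.02
tcp_pos: [0.4954, 0.1464, 0.1524]
orientation: [1.781, 2.587, -0.0]
ft_force: [0.6, -0.2, 0.3]
opening: 0.0093
grip_force: 0.0
db [-197.4   -4.1] z 0.1524 toolx yaw in db deg 179.38 shift cm [-0.53  0.72  5.04] F [ 0.6 -0.2  0.3]
```

View pics/w3.png

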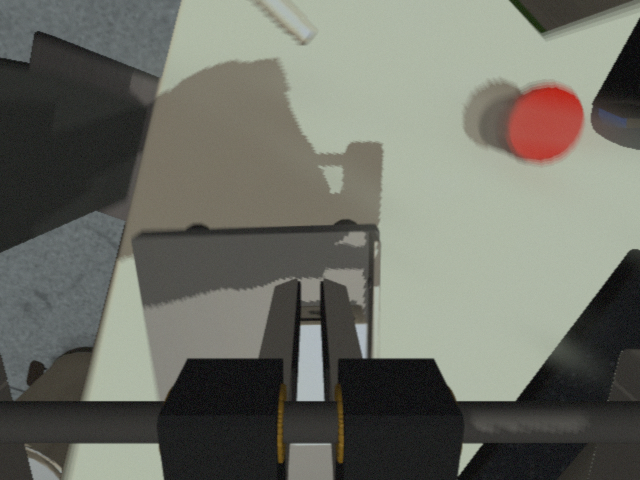

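The camera looks backwards here. The carton's rear edge shows at row 320, which works out at box x about -166 and y edge about +31. So the carton is against the fence, 32 mm ahead of the TCP. Descending behind it.

```bash
python3 -m pendant '[0,0.7,1.5,0,0,-0.01,0.1, 0,0,2,0,0,0,0.1, 0,0,1.2,0,0,0,0.1, 0,0,0.4,0,0,0,0.1, -0.6,0,0,0,0,0,0.1, 0,0,0,0,0,0,0.1]'
python3 -m pendant '[-0.7,0,0,0,0,0,0.1, -0.5,0,0,0,0,0,0.1, -0.5,0,0,0,0,0,0.1, -0.6,0,0,0,0,0,0.1, -0.6,0,0,0,0,0,0.1, -0.6,0,0,0,0,0,0.1, -0.6,0,0,0,0,0,0.1, 0,0,0,0,0,0,0.1]'
python3 -c "
from h import *
go(-40,3,102)"
```

```text
time_s: 6.57
tcp_pos: [0.505, 0.1428, 0.1018]
orientation: [1.778, 2.59, -0.0]
ft_force: [-1.1, -1.0, 0.3]
opening: 0.009
grip_force: 0.0
time_s: 7.23
tcp_pos: [0.5199, 0.104, 0.1014]
orientation: [1.778, 2.59, -0.0]
ft_force: [0.2, -0.4, 0.1]
opening: 0.0096
grip_force: 0.0
db [-149.     3.1] z 0.1014 toolx yaw in db deg 179.53 shift cm [-10.9    0.08  -0.06] F [ 0.2 -0.4  0.1]
```

```bash
python3 -m pendant '[-0.6,0,0,0,0,0,0.1, -0.6,0,0,0,0,0,0.1, -0.6,0,0,0,0,0,0.1, -0.6,0,0,0,0,0,0.1, -0.6,0,0,0,0,0,0.1, -0.6,0,0,0,0,0,0.1, -0.6,0,0,0,0,0,0.1, 0,0,0,0,0,0,0.1]'
python3 - <<'E'
from h import *
go(-40,3,102)
a=arm.read_camera("top")["image"][180:310,190:330,::-1];b=arm.read_camera("side")["image"][190:310,230:400,::-1]
cv2.imwrite("pics/p4.png",np.hstack([cv2.resize(x,(400,400),interpolation=2) for x in(a,b)]))
E
```

```text
time_s: 7.9
tcp_pos: [0.535, 0.0648, 0.1013]
orientation: [1.778, 2.59, -0.0]
ft_force: [0.2, 0.3, -0.4]
opening: 0.0095
grip_force: 0.0
db [-107.     2.8] z 0.1013 toolx yaw in db deg 179.53 shift cm [-6.7   0.08 -0.06] F [ 0.2  0.3 -0.4]
```

View pics/p4.png

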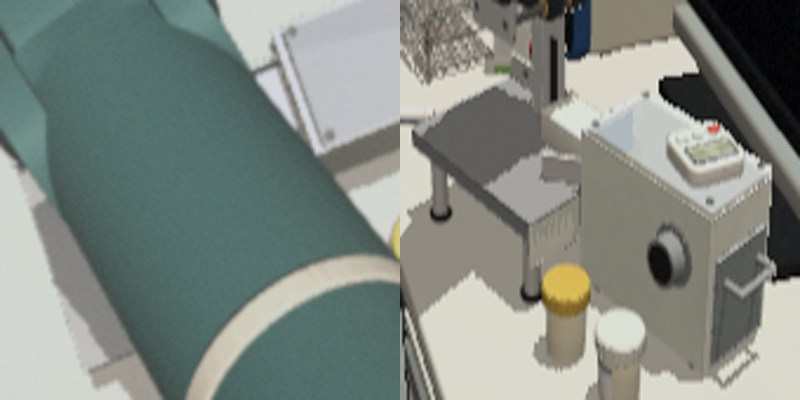

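The arm hides the top view. In the side view (right half), the carton at (570,120) sits at the mouth, aligned, with the fingers behind it. Pushing through.

```bash
python3 -m pendant '[-0.6,0,0,0,0,0,0.1, -0.6,0,0,0,0,0,0.1, -0.6,0,0,0,0,0,0.1, -0.6,0,0,0,0,0,0.1, -0.6,0,0,0,0,0,0.1, -0.6,0,0,0,0,0,0.1, -0.6,0,0,0,0,0,0.1]'
python3 -m pendant '[-0.6,0,0,0,0,0,0.1, -0.6,0,0,0,0,0,0.1, -0.6,0,0,0,0,0,0.1, -0.6,0,0,0,0,0,0.1, -0.5,0,0,0,0,0,0.1, -0.4,0,0,0,0,0,0.1, 0,0,0,0,0,0,0.1]'
python3 - <<'E'
from h import *
go(-30,3,102)
b=arm.read_camera("side")["image"][190:310,230:400,::-1]
cv2.imwrite("pics/p5.png",cv2.resize(b,(600,424),interpolation=2))
E
```

```text
time_s: 8.58
tcp_pos: [0.5499, 0.0265, 0.1014]
orientation: [-1.776, -2.591, -0.0]
ft_force: [-0.2, 2.7, 1.9]
opening: 0.009
grip_force: 1.1
time_s: 9.17
tcp_pos: [0.5619, -0.0048, 0.1013]
orientation: [1.778, 2.59, -0.0]
ft_force: [-0.2, -0.1, -0.6]
opening: 0.0094
grip_force: 0.0
db [-32.4   2.2] z 0.1013 toolx yaw in db deg 179.55 shift cm [-0.24  0.08 -0.07] F [-0.2 -0.1 -0.6]
```

View pics/p5.png

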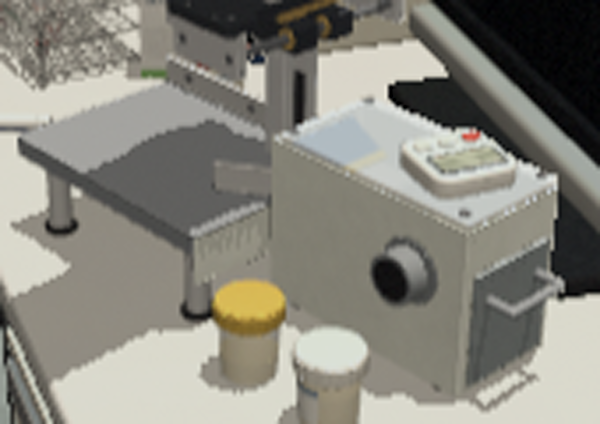

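In the side view the carton is no longer on the shelf. The blue flap shows raised through the clear hood top at (345,140), possibly still swinging. I'll draw back and look.

```bash
python3 -m pendant '[0.8,0,0,0,0,0,0.1, 1.5,0,0,0,0,0,0.1, 2.5,0,0,0,0,0,0.1, 3,0,0,0,0,0,0.1, 3,0,0,0,0,0,0.1, 3,0,-1,0,0,0,0.1, 1,0,-3,0,0,0,0.1, 0,0,-3,0,0,0,0.1]'
python3 -m pendant '[2,-3,-2,0,0,0,0.1, 2,-3,-2,0,0,0,0.1, 1,-3,-1,0,0,0,0.1, 0,-3,0,0,0,0,0.1, 0,-3,0,0,0,0,0.1, 0,0,0,0,0,0,0.1]'
python3 - <<'E'
from h import *
go(-30,3,102)
a=arm.read_camera("top")["image"][150:310,190:390,::-1];b=arm.read_camera("side")["image"][190:310,230:400,::-1]
cv2.imwrite("pics/p6.png",np.hstack([cv2.resize(x,(400,400),interpolation=2) for x in(a,b)]))
E
```

```text
time_s: 9.88
tcp_pos: [0.5056, 0.1382, 0.1719]
orientation: [-1.767, -2.595, 0.001]
ft_force: [0.6, -0.6, 0.3]
opening: 0.0093
grip_force: 0.0
time_s: 10.38
tcp_pos: [0.3514, 0.1274, 0.2216]
orientation: [1.771, 2.588, -0.009]
ft_force: [0.6, -0.5, 0.1]
opening: 0.0093
grip_force: 0.0
db [-232.7 -145.1] z 0.2216 toolx yaw in db deg 179.7 shift cm [-20.09  14.93  12.11] F [ 0.6 -0.5  0.1]
```

View pics/p6.png

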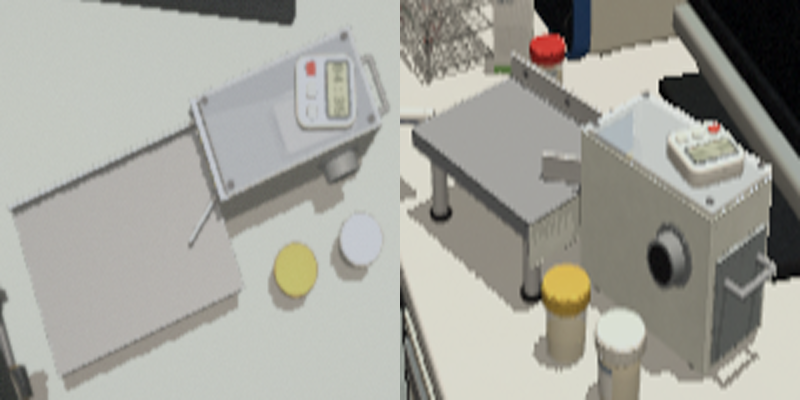

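The shelf is empty and the carton shows through the clear hood top at (295,125), deep in the box. I'll compare the flap area in the side view with the initial shut picture.

```bash
python3 - <<'E'
from h import *
for n in("side","top"):
    a=cv2.imread(f"pics/{n}0.png").astype(int);b=arm.read_camera(n)["image"][:,:,::-1].astype(int)
    d=np.abs(a-b).max(2)
    x0,y0,x1,y1=(305,212,390,300) if n=="side" else (283,160,385,270)
    m=(d[y0:y1,x0:x1]>25).astype(np.uint8);k,l,st,c=cv2.connectedComponentsWithStats(m)
    print(n,[(s[:5]+[x0,y0,0,0,0]).tolist() for s in st[1:] if s[4]>5])
print(arm.observe()["time_s"])
E
```

```text
side []
top []
10.5833
```

```bash
python3 -m pendant '[0,0,0,0,0,0,0.1, 0,0,0,0,0,0,0.1, 0,0,0,0,0,0,0.1, 0,0,0,0,0,0,0.1]'; python3 -c "
from workcell import arm
print(arm.job_done())"
```

```text
time_s: 10.92
tcp_pos: [0.3549, 0.1289, 0.2216]
orientation: [-1.774, -2.59, 0.0]
ft_force: [0.0, -0.2, 0.2]
opening: 0.0094
grip_force: 0.0
the job is handed in; nothing more can be done
None
```

The white carton was pushed through the flap and slid down the chute; the flap area looks the same as in the starting pictures (shut), the timer, cups and spare cartons were not touched, and the job was handed in at about 11 s.

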